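Unlock the reserve chest and slide its lid open

ROBOT

A 6-joint arm with a two-finger parallel gripper is mounted at the origin on a cart in front of the work surface, level with it; the furniture and walls round the work are solid. World frame = base frame: x ahead of the robot, y to its left, z up, the work surface at z = 0. Lengths are in mm, angles in rad, forces in N, time in s.
With the tool pointing down it reaches from about 200 to 875 mm from the base axis. Payload 3.4 kg.
Tool frame: the origin (TCP) lies at the centre of the arm's flange, where the gripper is bolted on; the fingertips stand 199 mm ahead of it and the grasp point (between the pads) lies 180 mm ahead of it (robot.tip_extent is the distance from the TCP to the fingertips, in mm); x points along the fingers, z is the direction in which the jaws open and shut, and the axes are right-handed (so a half turn about x gives the same grasp; the last joint's range is limited). The gripper opens to 94 mm and grips with 3 to 60 N. Pads are 16 mm wide; open, the fingers measure 119 mm over their backs; the gripper's body (75 mm by 177 mm) begins 78 mm behind the grasp point.
Start: joints at [1.164, 0.276, 1.505, -0, 1.361, -0.121], TCP at [162.117, 551.691, 404.693] pointing down, gripper open.
Joint ranges: [-2.89, 2.89], [-0.75, 2.08], [0.22, 2.7], [-1.18, 4.32], [0.11, 2.71], [-2.7, 2.7]. Speed limits (rad/s): [2.57, 2.57, 3.14, 3.14, 3.14, 3.14].

INTERFACE

Orientations are given as a rotation vector (axis times angle).
In Python, from rig import robot, cams, search_frame gives the robot as it stands. The module is installed in compiled form; this text tells all that it offers.
- The arm moves only by the tool servo_tool, never from a script. Its argument "increments" is a list of rows, each a list of 2 entries, a list of its own where there are three numbers: the shift along the tool's x, y, z in mm, then the turn about the tool's x in degrees. In form: [[[x, y, z], spin], ...]. A call has exactly 8 rows; each row shifts and turns the pose as measured when the row begins, along the tool's axes as they then stand; what a row does not reach is not made up. A row lasts 1/12 s, in which the tool goes at most 41.7 mm and 7.16 degrees, less where a joint would pass 70% of its speed; a pose out of reach is approached as far as the arm can. A call is refused whole if a number of a shift passes 41.7 or a number of a turn 7.16, either way. A call with a gripper value outside its range is refused whole. "gripper" is the closure, from 0 (fully open) to 1 (shut), set as the call begins (left out, the last holds). The fingers move at their own pace and stop on an object; "grip_force" is the grip in N (left out, the last holds). Time passes only in rows, so rows that do not move let the fingers close, or fill a call up. It gives the time, the measured TCP pose, the force and the opening at its end, in the units of the state.
- robot.sense(): the state, without advancing time (a new reading comes with each control period).
- cams.get_image(name): name is "scene" or "top" or "wrist"; returns (picture, depth): 384x512x3 uint8, red, green, blue; 384x512 float32, mm along the optical axis (not along the pixel's ray), 0 where there is no reading.
- cams.camera_model(name): a dict with "camera_matrix" (3x3 intrinsics, pixels), "R" (3x3) and "t" (3): a world point X has camera coordinates R X + t; the wrist camera has in their place "tool_from_camera" (4x4, takes a point from camera to tool coordinates, whose origin is the TCP and whose axes are the tool frame's). Camera axes: x right, y down, z forward; pixel columns grow to the right and rows downward; lengths in mm; the calibration is good to about 2 mm. A picture is of the moment at which its call begins: read the wrist's pose just before it. camera_model takes no time and is no camera call.
- robot.sign_off(): hands the job in, once; it reports no verdict.
Trained networks look in the newest picture that a camera, given by its name, has taken for a name from the list of things; names that differ only in an ending like _2 or _b are one class to them, and where a whole thing is asked for, a point or a joint stands for the part that bears it (a point fixed in the world has none). Each returns a list of dicts, best first, with "confidence" (0 to 1); they miss things now and then, are a little off and sometimes report something else, mostly with a low value. They report only what shows in the picture. A call takes as long as a camera call. They do not tell look-alikes from the thing itself.
- search_frame(camera, target): "location" ([row, column] in pixels, amid what is visible of it).
The state is a dict: "time": time; "q": joint angles; "qvel": joint speeds; "tau": joint torques, N m; "position": TCP position; "tcp_rot": TCP orientation; "contact_force": force on the tool from outside, world axes, zero at the start; "wrist_torque": the same for the moment, N m; "opening": finger opening in mm.
Only numpy, scipy, OpenCV 4.12 (cv2) and the standard library are available. Lean on these libraries where they do the work, as an engineer would, in place of code of your own. Each camera call takes 0.05 s, during which the arm holds its last target. There are 200 camera calls.

TASK

The small wooden reserve chest on the bar is locked. Take the key from its wooden block, push it fully home in the keyhole on top of the chest and turn it clockwise about a quarter turn to draw the hidden bolt; leave the key standing in the lock and push the lid fully open by its cross bar. Do not knock over the wine glass on the right or the steel tankard.

Things in the scene. Friction and masses are not known exactly. Their poses are not given: they have to be found in the camera images.
- chest: dark wooden chest with steel corner straps, 150 (x) x 280 (y) x 110 mm high, fixed to the bar. Origin: centre of its underside. The 100 mm at its -y end are the fixed lock deck (top at z = 106) with a square steel lock plate, 64 x 64 mm, top at z = 108; the rest of the top is the sliding lid, between groove rails along both sides (tops at z = 110).
- keyhole (a point): centre of the keyhole, on the upper face of the lock plate, 90 mm from the chest's origin towards -y; axes parallel to the chest's. A round hole of 19 mm with a slot 11 mm wide and 42 mm long overall along the chest's y. The plate is 8 mm thick, the hollow under it 25 mm deep: the key's bits can turn only when it is fully home; once turned it cannot be lifted out.
- key: double-bitted steel key, 100 mm long, about 120 g, upright, dark flat handle up. Origin: its lower tip; z up the shank (13 mm thick, conical end); y across bits and handle. Two equal bits to +y and -y, 6 mm thick (x), reach 18 mm from the axis at z = 12 to 20, 14 mm at z = 8 to 12. Half a turn about z makes no difference to the fit.
- key_collar (a point): on the key's axis at the underside of its round collar, 30 mm above the tip; lies at point keyhole when the key is fully home. Above this point: collar 28 mm wide, 6 mm high; neck 14 mm thick up to 14 mm; then the flat handle, 12 mm thick (x) and 50 mm wide (y), up to 70 mm, solid up to 46 mm, above that an open loop about 28 mm wide inside.
- key_block: plain wooden block 60 (x) x 76 (y) x 44 mm high, fixed, in which the key stands at the start: the collar rests on the block's top and the bits hang in a slot 18 x 44 mm, the key's axes roughly parallel to the block's. Origin: centre of its underside.
- bolt (a joint): the hidden lock bolt under the deck, m: 0 locked, 0.016 at most; above 0.007 the lid is free. Turning the key clockwise seen from above pushes it back during the first 65 degrees or so against light friction (4 N, under 0.1 N m at the key); it stays where it is left. The key meets firm stops at about 100 degrees.
- lid (a joint): the sliding lid, m: 0 shut, 0.12 fully open at its stop. It slides along the chest's +y, away from the lock, with about 3 N of friction, and stays where it is left. While locked it gives only 2 to 3 mm.
- lid_bar (a point): centre of the top of the wooden cross bar on the lid (moves with the lid; axes parallel to the chest's). The bar is 90 mm long (x), 16 mm wide (y) and stands 24 mm above the lid; its top is 128 mm above the chest's underside and, with the lid shut, 72 mm from the chest's origin towards +y.
- glass_2: wine glass standing upside down on its rim, 81 mm wide, 202 mm high, to the right. Origin: centre of its underside.
- tankard: small steel tankard with a handle, 58 x 79 mm, 92 mm high, at the back left. Origin: centre of its underside.
Things that resemble listed ones, but are neither listed nor needed, are in the scene too. Several things have the shape of the key; the one meant has the colours described above.

How it is judged:
By the outcome, as a careful person would: the job done as asked, in the order asked, and still so for the second after the job is handed in, with the robot touching nothing.
It also fails if it takes over 61 s, if anything falls off the work surface, if the arm or the gripper's body presses on something with over 40 N, if the wrist force passes 120 N, or if a joint passes its speed limit or range.

## Working session

There is one attempt and no reset: what is moved stays moved. The work goes in short steps, Python scripts to look and compute and a tool call to move; the robot and the scene stay as the last step left them, time stands still between calls to the robot, and variables do not carry over. Pictures are saved under pics/ and viewed, about 8 in all and at most 12, crops included, and the job is handed in when it is done.

Besides the shell and the picture viewer there is one more tool, called after "Call:" by a JSON object that holds its "api" and its "payload", one argument or row to a line. servo_tool: Moves the arm, as the interface text tells. Its arguments: {"type":"object","properties":{"increments":{"type":"array","items":{"type":"array"}},"gripper":{"type":"number"},"grip_force":{"type":"number"}},"required":["increments"]}

```bash
mkdir -p pics; ls
cat > h.py <<'E'
import numpy as np, cv2
from scipy.spatial.transform import Rotation as Rn
from rig import robot, cams, search_frame
def cam(n):
    s=robot.sense(); im,d=cams.get_image(n); m=cams.camera_model(n); K=np.array(m["camera_matrix"])
    if n=="wrist":
        T=np.eye(4);T[:3,:3]=Rn.from_rotvec(s["tcp_rot"]).as_matrix();T[:3,3]=s["position"];T=T@np.array(m["tool_from_camera"])
    else:
        T=np.eye(4);R=np.array(m["R"]);T[:3,:3]=R.T;T[:3,3]=-R.T@np.array(m["t"])
    v,u=np.mgrid[:384,:512]
    P=np.stack([(u-K[0,2])/K[0,0]*d,(v-K[1,2])/K[1,1]*d,d],-1)@T[:3,:3].T+T[:3,3]
    P[d<=0]=np.nan
    return im,d,P,K,T
def save(im,f,box=None,s=1):
    if box: im=im[box[0]:box[1],box[2]:box[3]]
    cv2.imwrite("pics/"+f,cv2.resize(im[...,::-1],None,fx=s,fy=s,interpolation=cv2.INTER_CUBIC))
E
python3 - <<'E'
from h import *
ims=[]
for n in ("scene","top"):
    im,d,P,K,T=cam(n); np.savez(n+".npz",im=im,P=P,K=K,T=T); 
    print(n,T[:3,3].round(),T[:3,2].round(2))
    ims.append(im)
    for t in ("chest","keyhole","key","key_block","lid_bar","glass_2","tankard"):
        for r in search_frame(n,t):
            if r["confidence"]>.2:
                a,b=map(int,r["location"]); print(t,a,b,round(r["confidence"],2),P[a,b].round())
save(ims[0],"scene.png",s=1.5); save(ims[1],"top.png",s=1.5)
E
```

```text
pics
scene [ -98. 1179. 1173.] [ 0.37 -0.69 -0.63]
chest 199 240 0.79 [538.  27. 104.]
keyhole 197 240 0.64 [543.  16. 104.]
key 293 240 0.82 [357. 376.  66.]
key 273 209 0.67 [455. 383. 112.]
key 254 222 0.57 [485. 257.  62.]
key 270 252 0.56 [361. 287.  76.]
key 191 237 0.44 [556.  15. 126.]
key_block 289 213 0.81 [448. 381.  42.]
key_block 278 211 0.34 [452. 380.  89.]
lid_bar 192 239 0.94 [549.  11. 121.]
lid_bar 258 161 0.4 [659. 352.  54.]
glass_2 149 308 0.8 [ 436. -373.  107.]
glass_2 194 243 0.33 [530.  18. 123.]
tankard 256 164 0.66 [652. 343.  58.]
tankard 287 214 0.44 [449. 373.  42.]
top [ 366.   21. 1545.] [ 0.11 -0.   -0.99]
keyhole 183 261 0.26 [535. -14.  96.]
key 229 181 0.64 [362. 278.  71.]
key 201 193 0.62 [469. 243.  35.]
key 199 158 0.49 [468. 358. 113.]
key_block 201 165 0.67 [467. 350.  32.]
lid_bar 182 261 0.67 [538. -14. 105.]
glass_2 213 364 0.58 [ 427. -362.  200.]
tankard 154 160 0.69 [654. 383.   3.]
```

View pics/scene.png

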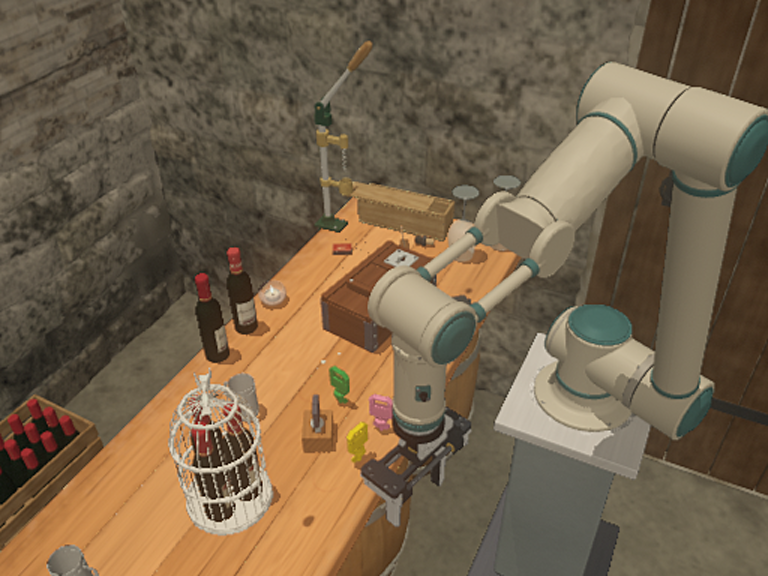

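Run:
```python
from h import *
a=np.load("scene.npz")["im"];b=np.load("top.npz")["im"]
x=cv2.resize(a[225:325,170:280],(528,480),interpolation=cv2.INTER_CUBIC)
save(x,"c1.png")
y=cv2.resize(b[130:250,130:310],None,fx=4.4,fy=4.4,interpolation=cv2.INTER_CUBIC);save(y,"c2.png")
```

```text
(no output)
```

View pics/c1.png

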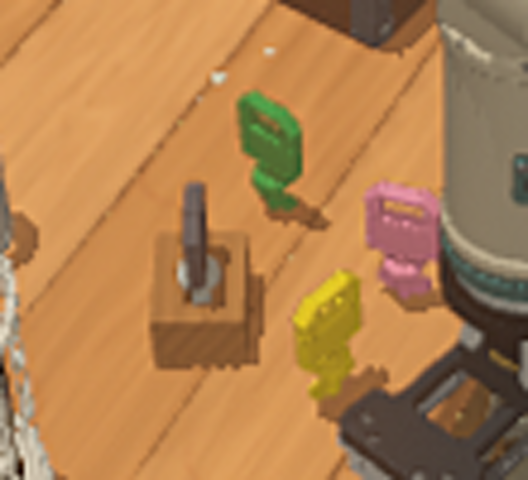

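View pics/c2.png

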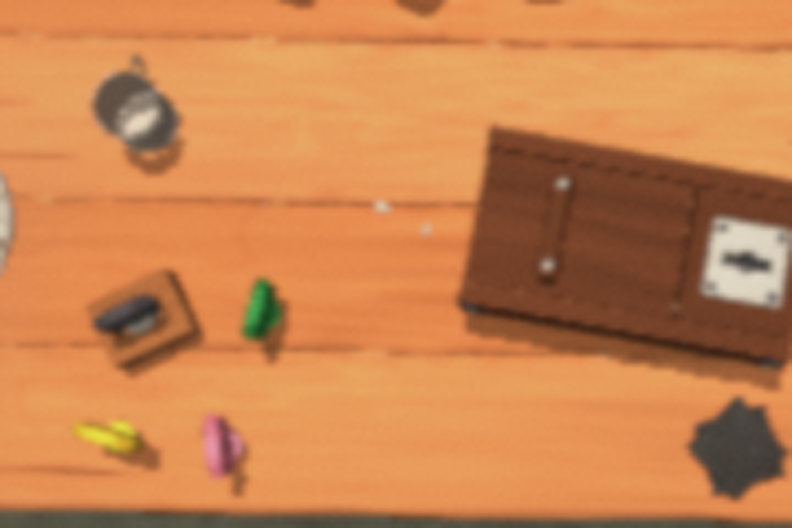

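Candidates in the scene image: the dark key in the block (273,209), green (254,222), pink (270,252) and yellow (293,240). I choose the dark one in the block, which matches the description. The cage with bottles stands close to it on the left. In the top crop, the keyhole's slot lies roughly along world y.

```bash
cat >> h.py <<'E'
def onz(K,T,uv,z):
    r=T[:3,:3]@np.array([(uv[0]-K[0,2])/K[0,0],(uv[1]-K[1,2])/K[1,1],1]); return T[:3,3]+r*(z-T[2,3])/r[2]
E
python3 - <<'E'
from h import *
for n in("top","scene"):
    z=np.load(n+".npz");im,P,K,T=[z[k] for k in("im","P","K","T")]
    hsv=cv2.cvtColor(im,cv2.COLOR_RGB2HSV)
    # key: low saturation dark pts above z=70 near block
    near=(abs(P[...,0]-455)<70)&(abs(P[...,1]-365)<70)
    m=near&(P[...,2]>75)&(P[...,2]<130)
    q=P[m];print(n,"key",len(q),q.mean(0).round(1),"zmax",q[:,2].max())
    w=np.linalg.svd((q-q.mean(0))[:,:2])[2][0];print("yaw y-axis",np.degrees(np.arctan2(-w[0],w[1])),np.ptp((q[:,:2]-q[:,:2].mean(0))@w))
    m=near&(P[...,2]>36)&(P[...,2]<48);q=P[m][:,:2].astype(np.float32);print("block",cv2.minAreaRect(q))
    # plate
    m=((abs(P[...,0]-530)<120)&(abs(P[...,1]+70)<150)&(hsv[...,1]<60)&(hsv[...,2]>120)&(P[...,2]>95)&(P[...,2]<125)).astype(np.uint8)
    nn,l,st,c=cv2.connectedComponentsWithStats(m)
    if nn>1:
        i=1+st[1:,4].argmax();v,u=np.where(l==i)
        W=np.array([onz(K,T,(a,b),108)[:2] for a,b in zip(u,v)],np.float32)
        print("plate",cv2.minAreaRect(W),st[i],np.nanmedian(P[l==i],0))
    # chest top
    m=(abs(P[...,0]-535)<150)&(abs(P[...,1]+20)<220)&(P[...,2]>98)&(P[...,2]<116)
    print("chest top",cv2.minAreaRect(P[m][:,:2].astype(np.float32)))
E
```

```text
top key 72 [462.  358.8 103. ] zmax 119.91124538334225
yaw y-axis 28.5522083913754 50.844767880648234
block ((462.9105529785156, 360.29217529296875), (60.66423034667969, 75.41732025146484), 27.60626792907715)
plate ((513.3746948242188, -153.58749389648438), (64.62811279296875, 64.01223754882812), 81.00981903076172) [290 180  20  20 268] [ 513.97566559 -152.84617621  106.20753892]
chest top ((528.28076171875, -66.72763061523438), (280.3166809082031, 150.5937042236328), 80.44644927978516)
scene key 88 [460.3 370.3 102.5] zmax 118.7317952233825
yaw y-axis -155.24878995607318 50.07677869086817
block ((465.9959411621094, 362.3238220214844), (60.10552215576172, 80.34640502929688), 26.222396850585938)
plate ((516.69775390625, -154.597900390625), (65.4709701538086, 65.19169616699219), 80.55138397216797) [256 166  23  12 149] [ 521.6216609  -157.75677721  108.79459464]
chest top ((531.861572265625, -68.23146057128906), (293.6383056640625, 152.61578369140625), 80.99200439453125)
```

Run:
```python
from h import *
s=robot.sense();R=Rn.from_rotvec(s["tcp_rot"]).as_matrix();print(R.round(3),s["opening"],s["time"],s["contact_force"],robot.tip_extent)
for nm,c,zz,r in(("key",(463,361),150,170),("lock",(514,-154),112,200)):
    for n in("top","scene"):
        z=np.load(n+".npz");P=z["P"]
        m=(np.hypot(P[...,0]-c[0],P[...,1]-c[1])<r)&(P[...,2]>zz)
        q=P[m]; 
        if len(q):
            g=np.unique((q//20*20).astype(int)[:,:2],axis=0,return_inverse=True);zmax=[int(q[g[1].ravel()==i,2].max()) for i in range(len(g[0]))]
            print(nm,n,[(*a.tolist(),b) for a,b in zip(g[0],zmax)])
```

```text
[[ 0.    -0.959  0.282]
 [ 0.     0.282  0.959]
 [-1.    -0.     0.   ]] 94.24060627131917 0.8 [ 0.46550128 -0.06472779 -0.18719394] 199.2
key top [(460, 500, 192), (460, 520, 199), (480, 500, 233), (480, 520, 225), (500, 480, 211), (500, 500, 258), (500, 520, 244), (520, 480, 226), (520, 500, 253), (520, 520, 170), (540, 480, 234), (540, 500, 254), (560, 480, 226)]
key scene [(460, 520, 190), (480, 500, 222), (480, 520, 234), (500, 480, 208), (500, 500, 248), (500, 520, 248), (520, 480, 213), (520, 500, 251), (520, 520, 255), (540, 480, 212), (540, 500, 243)]
lock top [(420, -200, 113), (420, -180, 113), (440, -200, 113), (440, -180, 117), (440, -160, 115), (440, -140, 112), (440, -120, 114), (440, -100, 114), (440, -80, 112), (460, -120, 113), (460, -100, 112), (460, -80, 113), (460, -60, 112), (460, -40, 114), (460, -20, 113), (460, 0, 114), (460, 20, 112), (480, -200, 112), (480, -180, 114), (480, -160, 112), (480, -140, 113), (480, 0, 128), (480, 20, 114), (480, 40, 113), (500, -140, 112), (500, -120, 113), (500, -80, 113), (500, 0, 131), (520, -200, 112), (520, -160, 112), (520
[... 688 characters left out ...]
-180, 115), (500, -160, 112), (500, -140, 113), (500, -120, 112), (500, 0, 132), (500, 20, 135), (520, -200, 114), (520, -180, 113), (520, -160, 113), (520, -140, 114), (520, 0, 132), (540, -220, 112), (540, -200, 112), (540, -180, 115), (540, -160, 115), (540, -140, 112), (540, -20, 129), (540, 0, 132), (560, -220, 113), (560, -200, 116), (560, -180, 117), (560, -160, 117), (560, -20, 126), (560, 0, 134), (580, -200, 115), (580, -180, 119), (580, -160, 114), (580, -140, 113), (580, -120, 115), (580, -100, 118), (580, -80, 116), (580, -60, 114), (580, -40, 113), (580, -20, 128), (580, 0, 131), (600, -100, 113), (600, -60, 113), (600, -40, 114), (600, -20, 115), (600, 0, 116), (600, 20, 112)]
```

```bash
cat >> h.py <<'E'
def plan(x,y,z,yaw,n):
    """suggest n rows to TCP x,y,z with jaw yaw (deg)"""
    s=robot.sense();R=Rn.from_rotvec(s["tcp_rot"]).as_matrix();p=np.array(s["position"])
    y0=np.degrees(np.arctan2(R[1,2],R[0,2]));dy=(yaw-y0+180)%360-180
    d=np.array([x,y,z])-p;print("t",round(s["time"],2),"p",p.round(1),"yaw",round(y0,2),"d",d.round(1),"dyaw",round(dy,2),"F",np.round(s["contact_force"],1),"open",round(s["opening"],1),"down",R[:,0].round(3))
    rows=[]
    for i in range(n):
        a=np.radians(y0+dy*i/n);z_=np.array([np.cos(a),np.sin(a),0]);x_=np.array([0,0,-1.]);y_=np.cross(z_,x_)
        v=d/n;rows.append([[round(float(v@k),1) for k in(x_,y_,z_)],round(-dy/n,2)])
    for i in range(0,n,8): print(str(rows[i:i+8]).replace(" ",""))
E
python3 -c "
from h import *;plan(463,361,400,27.5,16)"
```

```text
t 0.8 p [162.1 551.7 404.7] yaw 73.62 d [ 300.9 -190.7   -4.7] dyaw -46.12 F [ 0.5 -0.1 -0.2] open 94.2 down [ 0.  0. -1.]
[[[0.3,-21.4,-6.1],np.float64(2.88)],[[0.3,-21.7,-5.0],np.float64(2.88)],[[0.3,-21.9,-4.0],np.float64(2.88)],[[0.3,-22.1,-2.8],np.float64(2.88)],[[0.3,-22.2,-1.7],np.float64(2.88)],[[0.3,-22.3,-0.6],np.float64(2.88)],[[0.3,-22.3,0.5],np.float64(2.88)],[[0.3,-22.2,1.6],np.float64(2.88)]]
[[[0.3,-22.1,2.7],np.float64(2.88)],[[0.3,-21.9,3.8],np.float64(2.88)],[[0.3,-21.7,4.9],np.float64(2.88)],[[0.3,-21.4,6.0],np.float64(2.88)],[[0.3,-21.1,7.1],np.float64(2.88)],[[0.3,-20.7,8.2],np.float64(2.88)],[[0.3,-20.3,9.2],np.float64(2.88)],[[0.3,-19.8,10.2],np.float64(2.88)]]
```

Call:
{"api": "servo_tool", "payload": {
  "increments": [
    [[0.3, -21.4, -6], 2.9],
    [[0.3, -21.7, -5], 2.9],
    [[0.3, -22, -4], 2.9],
    [[0.3, -22, -3], 2.9],
    [[0.3, -22, -1.7], 2.9],
    [[0.3, -22, -0.6], 2.9],
    [[0.3, -22, 0.5], 2.9],
    [[0.3, -22, 1.6], 2.9]
  ],
  "gripper": 0.4
}}

```text
time: 1.47
position: [313.3, 454.5, 402.2]
tcp_rot: [-0.676, 1.462, 0.682]
contact_force: [0.5, -0.5, -0.8]
opening: 56.6
```

Call:
{"api": "servo_tool", "payload": {
  "increments": [
    [[0.3, -22, 2.7], 2.9],
    [[0.3, -22, 3.8], 2.9],
    [[0.3, -22, 5], 2.9],
    [[0.3, -21.4, 6], 2.9],
    [[0.3, -21, 7], 2.9],
    [[0.3, -21, 8], 2.9],
    [[0.3, -20, 9], 2.9],
    [[0.3, -20, 10], 2.9]
  ]
}}

```text
time: 2.13
position: [468.1, 349.2, 399.8]
tcp_rot: [-0.344, 1.542, 0.351]
contact_force: [-1.6, 0.5, -0.3]
opening: 56.8
```

Run:
```python
from h import *
plan(463,361,320,27.5,8)
im,d,P,K,T=cam("wrist");np.savez("w1.npz",im=im,P=P,K=K,T=T);save(im,"w1.png",s=1.2)
print(T[:3,3].round(),T[:3,2].round(2))
print(search_frame("wrist","key"))
near=(abs(P[...,0]-462)<60)&(abs(P[...,1]-361)<60)
m=near&(P[...,2]>100)&(P[...,2]<125);q=P[m];print(len(q),q.mean(0),np.ptp(q,axis=0) if len(q) else 0)
if len(q): print(cv2.minAreaRect(q[:,:2].astype(np.float32)))
m=near&(P[...,2]>38)&(P[...,2]<47);q=P[m];print(cv2.minAreaRect(q[:,:2].astype(np.float32)))
```

```text
t 2.13 p [468.1 349.2 399.8] yaw 25.42 d [ -5.1  11.8 -79.8] dyaw 2.08 F [-1.6  0.5 -0.3] open 56.8 down [-0.     0.005 -1.   ]
[[[10.0,1.6,0.1],np.float64(-0.26)],[[10.0,1.6,0.1],np.float64(-0.26)],[[10.0,1.6,0.1],np.float64(-0.26)],[[10.0,1.6,0.1],np.float64(-0.26)],[[10.0,1.6,0.1],np.float64(-0.26)],[[10.0,1.6,0.1],np.float64(-0.26)],[[10.0,1.6,0.1],np.float64(-0.26)],[[10.0,1.6,0.1],np.float64(-0.26)]]
[436. 417. 381.] [ 0.11 -0.23 -0.97]
[{'location': [132.0, 178.6], 'confidence': 0.95}, {'location': [196.3, 148.7], 'confidence': 0.8}, {'location': [252.1, 228.8], 'confidence': 0.7}, {'location': [167.2, 250.0], 'confidence': 0.34}]
537 [463.09488005 365.5519027  112.54189178] [31.68452377 48.62659308 13.959828  ]
((464.23907470703125, 363.015625), (11.529657363891602, 52.98976516723633), 26.09058952331543)
((464.5443115234375, 362.57550048828125), (59.77461242675781, 76.2688980102539), 27.283004760742188)
```

View pics/w1.png

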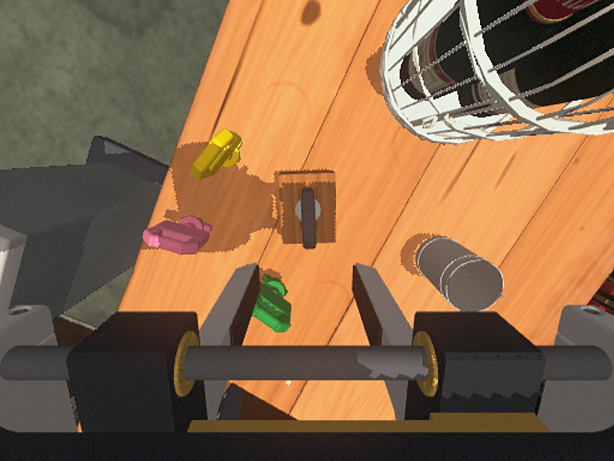

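Call:
{"api": "servo_tool", "payload": {
  "increments": [
    [[10, 1.8, 0.3], -0.1],
    [[10, 1.8, 0.3], -0.1],
    [[10, 1.8, 0.3], -0.1],
    [[10, 1.8, 0.3], -0.1],
    [[10, 1.8, 0.3], -0.1],
    [[10, 1.8, 0.3], -0.1],
    [[10, 1.8, 0.3], -0.1],
    [[10, 1.8, 0.3], -0.1]
  ]
}}

```text
time: 2.9
position: [461.4, 366.3, 312.2]
tcp_rot: [-0.359, 1.54, 0.368]
contact_force: [0.3, -0.3, -0.2]
opening: 56.5
```

Run:
```python
from h import *
im,d,P,K,T=cam("wrist")
near=(abs(P[...,0]-462)<60)&(abs(P[...,1]-361)<60)
m=near&(P[...,2]>100)&(P[...,2]<125);q=P[m];print(len(q),q.mean(0))
print(cv2.minAreaRect(q[:,:2].astype(np.float32)))
m=near&(P[...,2]>38)&(P[...,2]<47);q=P[m];print(cv2.minAreaRect(q[:,:2].astype(np.float32)))
plan(464,363,262,26.2,8)
```

```text
1283 [461.71673846 368.06953874 114.10200494]
((457.68463134765625, 372.337158203125), (57.505069732666016, 62.70071029663086), 75.78355407714844)
((464.7418518066406, 362.5644226074219), (60.05650329589844, 76.48931121826172), 27.37529945373535)
t 2.95 p [460.6 366.1 309.9] yaw 26.56 d [  3.4  -3.1 -47.9] dyaw -0.36 F [-0.6 -0.5 -0.7] open 56.7 down [-0.005  0.003 -1.   ]
[[[6.0,-0.5,0.2],np.float64(0.04)],[[6.0,-0.5,0.2],np.float64(0.04)],[[6.0,-0.5,0.2],np.float64(0.04)],[[6.0,-0.5,0.2],np.float64(0.04)],[[6.0,-0.5,0.2],np.float64(0.04)],[[6.0,-0.5,0.2],np.float64(0.04)],[[6.0,-0.5,0.2],np.float64(0.04)],[[6.0,-0.5,0.2],np.float64(0.04)]]
```

Call:
{"api": "servo_tool", "payload": {
  "increments": [
    [[7, -0.6, 0.2], 0],
    [[7, -0.6, 0.2], 0],
    [[7, -0.6, 0.2], 0],
    [[7, -0.6, 0.2], 0],
    [[7, -0.6, 0.2], 0],
    [[5, -0.5, 0.2], 0],
    [[3, 0, 0], 0],
    [[0, 0, 0], 0]
  ]
}}

```text
time: 3.62
position: [463.7, 363.4, 261.5]
tcp_rot: [-0.361, 1.544, 0.367]
contact_force: [0.0, -1.2, 0.2]
opening: 56.5
```

Run:
```python
from h import *
im,d,P,K,T=cam("wrist");save(im,"w2.png",s=1.2)
plan(464,363,262,26.2,8)
```

```text
t 3.67 p [463.8 363.4 261.8] yaw 26.56 d [ 0.2 -0.4  0.2] dyaw -0.36 F [-0.2 -0.1 -0. ] open 56.3 down [-0.005  0.003 -1.   ]
[[[-0.0,-0.1,0.0],np.float64(0.04)],[[-0.0,-0.1,0.0],np.float64(0.04)],[[-0.0,-0.1,0.0],np.float64(0.04)],[[-0.0,-0.1,0.0],np.float64(0.04)],[[-0.0,-0.1,0.0],np.float64(0.04)],[[-0.0,-0.1,0.0],np.float64(0.04)],[[-0.0,-0.1,0.0],np.float64(0.04)],[[-0.0,-0.1,0.0],np.float64(0.04)]]
```

View pics/w2.png

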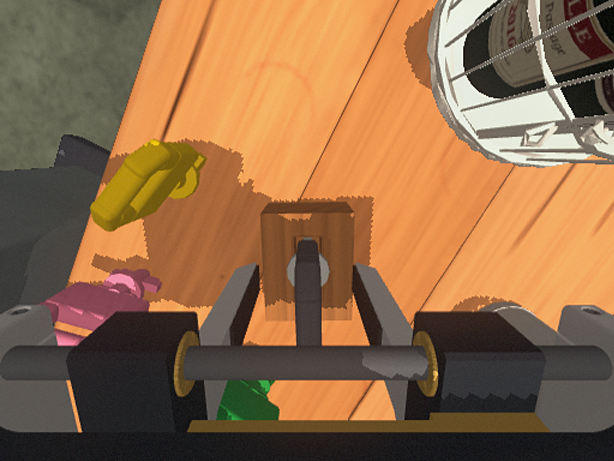

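The dark key stands between the fingers at (308,285). The yellow and pink keys are clear to the left and the cage to the upper right. Closing now.

Call:
{"api": "servo_tool", "payload": {
  "increments": [
    [[0, 0, 0], 0],
    [[0, 0, 0], 0],
    [[0, 0, 0], 0],
    [[0, 0, 0], 0],
    [[0, 0, 0], 0],
    [[0, 0, 0], 0],
    [[0, 0, 0], 0],
    [[0, 0, 0], 0]
  ],
  "gripper": 1,
  "grip_force": 40
}}

```text
time: 4.33
position: [464.3, 363.8, 263.9]
tcp_rot: [-0.359, 1.54, 0.368]
contact_force: [0.0, 0.2, -1.1]
opening: 11.4
```

Run:
```python
from h import *
plan(464,363,345,26.2,8)
print(robot.sense()["wrist_torque"])
```

```text
t 4.33 p [464.3 363.8 263.9] yaw 26.56 d [-0.3 -0.8 81.1] dyaw -0.36 F [ 0.   0.2 -1.1] open 11.4 down [-0.001  0.005 -1.   ]
[[[-10.1,-0.1,-0.1],np.float64(0.05)],[[-10.1,-0.1,-0.1],np.float64(0.05)],[[-10.1,-0.1,-0.1],np.float64(0.05)],[[-10.1,-0.1,-0.1],np.float64(0.05)],[[-10.1,-0.1,-0.1],np.float64(0.05)],[[-10.1,-0.1,-0.1],np.float64(0.05)],[[-10.1,-0.1,-0.1],np.float64(0.05)],[[-10.1,-0.1,-0.1],np.float64(0.05)]]
[-0.07877481  0.00206855  0.02628525]
```

Call:
{"api": "servo_tool", "payload": {
  "increments": [
    [[-6, 0, 0], 0],
    [[-10, 0, 0], 0],
    [[-15, 0, 0], 0],
    [[-20, 0, 0], 0],
    [[-25, 0, 0], 0],
    [[-25, 0, 0], 0],
    [[-20, 0, 0], 0],
    [[-10, 0, 0], 0]
  ]
}}

```text
time: 5.0
position: [463.3, 362.5, 400.6]
tcp_rot: [-0.362, 1.548, 0.366]
contact_force: [0.4, 0.4, -1.4]
opening: 11.7
```

Run:
```python
from h import *
plan(514,-110,405,-9.3,24)
```

```text
t 5.0 p [463.3 362.5 400.6] yaw 26.56 d [  50.7 -472.5    4.4] dyaw -35.86 F [ 0.4  0.4 -1.4] open 11.7 down [-0.009  0.001 -1.   ]
[[[-0.2,-18.6,-6.9],np.float64(1.49)],[[-0.2,-18.7,-6.4],np.float64(1.49)],[[-0.2,-18.9,-5.9],np.float64(1.49)],[[-0.2,-19.0,-5.4],np.float64(1.49)],[[-0.2,-19.2,-4.9],np.float64(1.49)],[[-0.2,-19.3,-4.4],np.float64(1.49)],[[-0.2,-19.4,-3.9],np.float64(1.49)],[[-0.2,-19.5,-3.4],np.float64(1.49)]]
[[[-0.2,-19.6,-2.9],np.float64(1.49)],[[-0.2,-19.7,-2.4],np.float64(1.49)],[[-0.2,-19.7,-1.9],np.float64(1.49)],[[-0.2,-19.8,-1.4],np.float64(1.49)],[[-0.2,-19.8,-0.9],np.float64(1.49)],[[-0.2,-19.8,-0.4],np.float64(1.49)],[[-0.2,-19.8,0.2],np.float64(1.49)],[[-0.2,-19.8,0.7],np.float64(1.49)]]
[[[-0.2,-19.8,1.2],np.float64(1.49)],[[-0.2,-19.7,1.7],np.float64(1.49)],[[-0.2,-19.7,2.2],np.float64(1.49)],[[-0.2,-19.6,2.7],np.float64(1.49)],[[-0.2,-19.5,3.2],np.float64(1.49)],[[-0.2,-19.4,3.8],np.float64(1.49)],[[-0.2,-19.3,4.3],np.float64(1.49)],[[-0.2,-19.2,4.8],np.float64(1.49)]]
```

Call:
{"api": "servo_tool", "payload": {
  "increments": [
    [[-0.2, -19, -7], 1.5],
    [[-0.2, -19, -6.4], 1.5],
    [[-0.2, -19, -6], 1.5],
    [[-0.2, -19, -5.4], 1.5],
    [[-0.2, -19, -5], 1.5],
    [[-0.2, -19, -4.4], 1.5],
    [[-0.2, -19.4, -4], 1.5],
    [[-0.2, -19.5, -3.4], 1.5]
  ]
}}

```text
time: 5.67
position: [479.1, 202.1, 413.3]
tcp_rot: [-0.19, 1.554, 0.205]
contact_force: [-0.0, 0.1, -1.1]
opening: 11.7
```

Call:
{"api": "servo_tool", "payload": {
  "increments": [
    [[-0.2, -19.6, -3], 1.5],
    [[-0.2, -19.7, -2.4], 1.5],
    [[-0.2, -19.7, -2], 1.5],
    [[-0.2, -19.8, -1.4], 1.5],
    [[-0.2, -19.8, -1], 1.5],
    [[-0.2, -19.8, -0.4], 1.5],
    [[-0.2, -19.8, 0.2], 1.5],
    [[-0.2, -19.8, 0.7], 1.5]
  ]
}}

```text
time: 6.33
position: [491.9, 36.3, 420.6]
tcp_rot: [-0.017, 1.558, 0.033]
contact_force: [-0.3, -0.5, -1.4]
opening: 12.1
```

Call:
{"api": "servo_tool", "payload": {
  "increments": [
    [[-0.2, -19.8, 1.2], 1.5],
    [[-0.2, -19.7, 1.7], 1.5],
    [[-0.2, -19.7, 2.2], 1.5],
    [[-0.2, -19.6, 2.7], 1.5],
    [[-0.2, -18, 3.2], 1.5],
    [[-0.2, -14, 3], 1.5],
    [[-0.2, -8, 2], 1],
    [[0, 0, 0], 0]
  ]
}}

```text
time: 7.0
position: [501.1, -92.4, 427.7]
tcp_rot: [0.129, 1.55, -0.116]
contact_force: [0.3, 0.3, -1.2]
opening: 12.2
```

```bash
cat > look.py <<'E'
from h import *
import sys
im,d,P,K,T=cam("wrist");np.savez("w.npz",im=im,P=P,K=K,T=T);save(im,sys.argv[1],s=1.2)
hsv=cv2.cvtColor(im,cv2.COLOR_RGB2HSV)
m=((hsv[...,1]<60)&(hsv[...,2]>110)&(P[...,2]>100)&(P[...,2]<116)).astype(np.uint8)
nn,l,st,c=cv2.connectedComponentsWithStats(m)
if nn>1:
    i=1+st[1:,4].argmax();v,u=np.where(l==i)
    W=np.array([onz(K,T,(a,b),108)[:2] for a,b in zip(u,v)],np.float32)
    print("plate",cv2.minAreaRect(W),st[i],np.nanmedian(P[l==i],0))
m=(abs(P[...,0]-535)<150)&(abs(P[...,1]+20)<260)&(P[...,2]>100)&(P[...,2]<114)
print("chest",cv2.minAreaRect(P[m][:,:2].astype(np.float32)))
print("keyhole",search_frame("wrist","keyhole"))
plan(514,-154,405,-9.3,8)
E
python3 look.py w3.png
```

```text
plate ((531.0376586914062, -154.3515167236328), (59.58054733276367, 33.092411041259766), 80.72647857666016) [269 214  28  46 570] [ 539.60711817 -142.73020376  108.35864371]
chest ((531.8458862304688, -55.167755126953125), (259.0594787597656, 150.33412170410156), 80.63126373291016)
keyhole [{'location': [126.5, 278.1], 'confidence': 0.7}]
t 7.1 p [500.9 -91.  427.6] yaw -8.85 d [ 13.1 -63.  -22.6] dyaw -0.45 F [ 0.2  0.5 -0.7] open 11.8 down [ 0.018  0.008 -1.   ]
[[[2.8,-7.5,2.8],np.float64(0.06)],[[2.8,-7.5,2.8],np.float64(0.06)],[[2.8,-7.5,2.8],np.float64(0.06)],[[2.8,-7.5,2.8],np.float64(0.06)],[[2.8,-7.5,2.9],np.float64(0.06)],[[2.8,-7.5,2.9],np.float64(0.06)],[[2.8,-7.5,2.9],np.float64(0.06)],[[2.8,-7.5,2.9],np.float64(0.06)]]
```

View pics/w3.png

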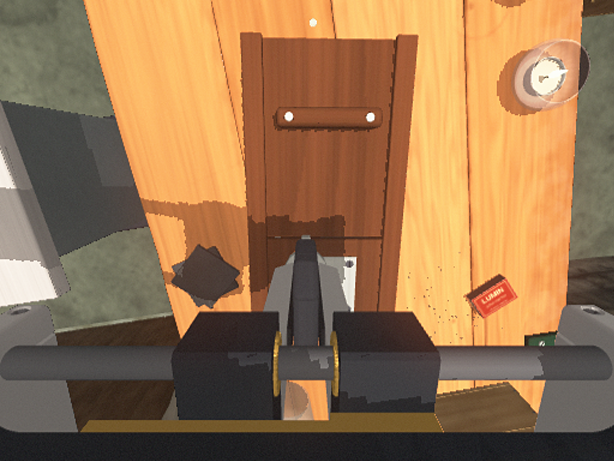

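The key is gripped at (305,270) in the picture and hides the keyhole. The chest, its bar at (328,118) and part of the lock plate at (350,268) are visible. I'll measure the key in the tool frame.

Run:
```python
from h import *
z=np.load("w.npz");P=z["P"];im=z["im"];s=robot.sense()
R=Rn.from_rotvec(s["tcp_rot"]).as_matrix();Q=(P-np.array(s["position"]))@R
q=Q[(Q[...,0]>140)&(Q[...,0]<262)&(abs(Q[...,2])<25)&(abs(Q[...,1])<60)]
for a in range(140,262,8):
    k=q[(q[:,0]>=a)&(q[:,0]<a+8)]
    if len(k): print(a,len(k),"y",np.percentile(k[:,1],[5,50,95]).round(1),"z",np.percentile(k[:,2],[5,50,95]).round(1))
for n in("scene",):
    im,d,P,K,T=cam(n);Q=(P-np.array(s["position"]))@R;save(im,"s2.png",(80,280,150,350),3)
    q=Q[(Q[...,0]>200)&(Q[...,0]<262)&(abs(Q[...,2])<25)&(abs(Q[...,1])<60)]
    for a in range(200,262,8):
        k=q[(q[:,0]>=a)&(q[:,0]<a+8)]
        if len(k): print(n,a,len(k),"y",np.percentile(k[:,1],[5,50,95]).round(1),"z",np.percentile(k[:,2],[5,50,95]).round(1))
```

```text
140 419 y [ 4.9  7.5 10.7] z [-15.8   0.5  17.5]
148 1592 y [-13.2   6.5  17.6] z [-10.6   0.5  12.1]
156 441 y [ 6.4  7.9 22.7] z [-14.9   0.5  16.4]
164 271 y [ 6.8  7.6 21.6] z [-15.5   0.5  17.1]
172 246 y [ 7.   7.6 21.6] z [-15.4   1.1  17.1]
180 209 y [ 7.1  7.7 21.5] z [-15.8   0.4  17. ]
188 149 y [ 7.2  7.7 21.6] z [-13.7   0.4  15.3]
196 47 y [ 7.3 21.1 21.5] z [-7.9  1.1  9.4]
204 1 y [7. 7. 7.] z [-8.1 -8.1 -8.1]
212 83 y [1.9 4.3 7.5] z [-10.7   8.   12.1]
228 24 y [13.8 14.1 14.4] z [-2.2  0.7  3.6]
scene 200 5 y [-2.6  4.7 17.2] z [-6.5 -2.7  0.2]
scene 208 20 y [-12.2   2.8  10.8] z [-11.8  -4.1   4.8]
scene 216 6 y [-7.7  4.9 12.2] z [-8.8 -5.2  1.4]
scene 224 10 y [-1.4  5.7 17.2] z [-3.1  1.1  5.8]
scene 232 12 y [-12.7   0.1  15.3] z [-5.3 -1.2  3.4]
scene 240 4 y [-8.  -3.1  1.4] z [-1.1 -0.6  0.1]
```

View pics/s2.png

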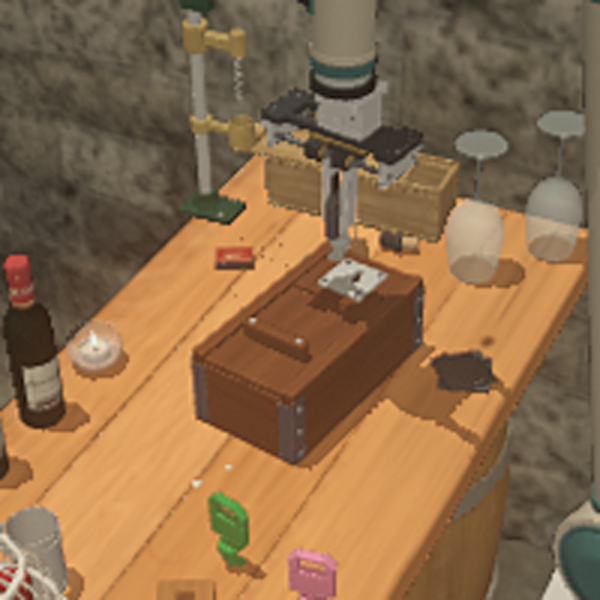

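Scene view: the key hangs in the fingers at (338,235), just short of the lock plate (350,280). The wrist depth shows the key axis about 3.2 mm towards -y in the tool frame, so I'll correct for that.

```bash
cat >> h.py <<'E'
KH=np.array([515.3,-154.5,108.]);KO=np.array([235,-3.2,.5])
def toKH(z,n,yaw=-9.4,L=235):
    s=robot.sense();R=Rn.from_rotvec(s["tcp_rot"]).as_matrix()
    o=R@np.array([L,*KO[1:]]);plan(KH[0]-o[0],KH[1]-o[1],z,yaw,n)
E
python3 -c "
from h import *;toKH(385,8)"
```

```text
t 7.15 p [500.9 -90.5 427.4] yaw -8.8 d [ 10.3 -62.8 -42.4] dyaw -0.6 F [ 0.   0.2 -2. ] open 11.4 down [ 0.017  0.009 -1.   ]
[[[5.3,-7.6,2.5],np.float64(0.07)],[[5.3,-7.6,2.5],np.float64(0.07)],[[5.3,-7.5,2.5],np.float64(0.07)],[[5.3,-7.5,2.5],np.float64(0.07)],[[5.3,-7.5,2.5],np.float64(0.07)],[[5.3,-7.5,2.5],np.float64(0.07)],[[5.3,-7.5,2.5],np.float64(0.07)],[[5.3,-7.5,2.5],np.float64(0.07)]]
```

Call:
{"api": "servo_tool", "payload": {
  "increments": [
    [[5, -8, 2.5], 0.1],
    [[5, -8, 2.5], 0.1],
    [[5, -8, 2.5], 0.1],
    [[5, -8, 2.5], 0.1],
    [[5, -8, 2.5], 0.1],
    [[4, -6, 2], 0.1],
    [[2, -4, 1], 0],
    [[0, 0, 0], 0]
  ]
}}

```text
time: 7.82
position: [509.5, -144.7, 391.6]
tcp_rot: [0.134, 1.553, -0.116]
contact_force: [-1.1, -0.5, -1.2]
opening: 11.7
```

```bash
sed -i 's/x_=np.array(\[0,0,-1.\]);y_=np.cross(z_,x_)/x_=R[:,0];z_=z_-x_*(z_@x_);y_=np.cross(z_,x_)/' h.py; python3 -c "
from h import *;toKH(372,8)"
```

```text
t 7.82 p [ 509.5 -144.7  391.6] yaw -9.16 d [  2.3  -9.1 -19.6] dyaw -0.24 F [-1.1 -0.5 -1.2] open 11.7 down [ 0.015  0.01  -1.   ]
[[[2.4,-1.1,0.4],np.float64(0.03)],[[2.4,-1.1,0.4],np.float64(0.03)],[[2.4,-1.1,0.4],np.float64(0.03)],[[2.4,-1.1,0.4],np.float64(0.03)],[[2.4,-1.1,0.4],np.float64(0.03)],[[2.4,-1.1,0.4],np.float64(0.03)],[[2.4,-1.1,0.4],np.float64(0.03)],[[2.4,-1.1,0.4],np.float64(0.03)]]
```

Call:
{"api": "servo_tool", "payload": {
  "increments": [
    [[2.5, -1.5, 0.5], 0],
    [[2.5, -1.5, 0.5], 0],
    [[2.5, -1.5, 0.5], 0.1],
    [[2.5, -1.5, 0.5], 0.1],
    [[2.5, -1.5, 0.4], 0],
    [[2.5, -1.5, 0.3], 0],
    [[2, 0, 0], 0],
    [[0, 0, 0], 0]
  ]
}}

```text
time: 8.48
position: [511.1, -154.4, 373.0]
tcp_rot: [0.138, 1.552, -0.118]
contact_force: [0.7, 1.1, -1.9]
opening: 11.8
```

Run:
```python
from h import *
toKH(365,8)
a,b=[cam(n)[0] for n in("scene","wrist")]
x=cv2.resize(a[135:195,230:300],(560,480),interpolation=cv2.INTER_CUBIC);save(x,"s3.png")
s=robot.sense();z=cam("wrist");R=Rn.from_rotvec(s["tcp_rot"]).as_matrix();im,d,P,K,T=z
hsv=cv2.cvtColor(im,cv2.COLOR_RGB2HSV)
m=(hsv[...,1]<60)&(hsv[...,2]>110)&(P[...,2]>103)&(P[...,2]<113)
q=P[m]; c,sn=np.cos(np.radians(-9.4)),np.sin(np.radians(-9.4))
L=(q[:,:2]-KH[:2])@np.array([[c,-sn],[sn,c]]); print(len(q),L.min(0),L.max(0),np.percentile(L,[1,99],axis=0))
```

```text
t 8.48 p [ 511.1 -154.4  373. ] yaw -9.38 d [ 0.5  0.5 -8. ] dyaw -0.02 F [ 0.7  1.1 -1.9] open 11.8 down [ 0.016  0.011 -1.   ]
[[[1.0,0.1,0.0],np.float64(0.0)],[[1.0,0.1,0.0],np.float64(0.0)],[[1.0,0.1,0.0],np.float64(0.0)],[[1.0,0.1,0.0],np.float64(0.0)],[[1.0,0.1,0.0],np.float64(0.0)],[[1.0,0.1,0.0],np.float64(0.0)],[[1.0,0.1,0.0],np.float64(0.0)],[[1.0,0.1,0.0],np.float64(0.0)]]
2598 [-32.19881722 -31.09722226] [32.1180013 33.1402881] [[-31.3563009  -26.18286593]
 [ 31.64571416  32.85080451]]
```

View pics/s3.png

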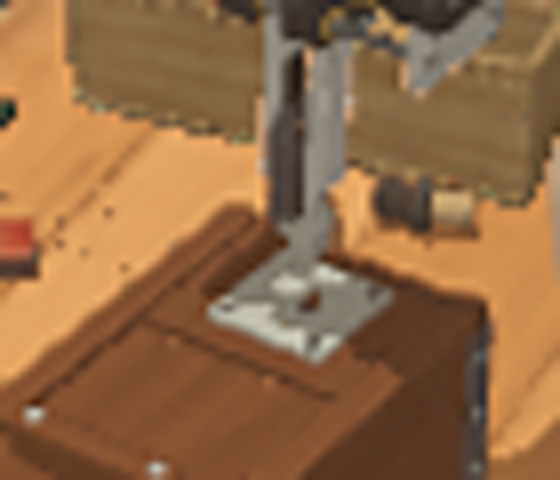

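The key tip (about 300,275) hangs just above the plate, by the keyhole (308,298). The plate's extents centre on my estimate in x, and the centre is about +1 mm in y. I'll shift for that and descend.

Call:
{"api": "servo_tool", "payload": {
  "increments": [
    [[2, 0.3, 0.1], 0],
    [[2, 0.3, 0.1], 0],
    [[2, 0.3, 0.1], 0],
    [[2, 0.3, 0.1], 0],
    [[2, 0.3, 0], 0],
    [[2, 0.2, 0], 0],
    [[1, 0, 0], 0],
    [[0, 0, 0], 0]
  ]
}}

```text
time: 9.3
position: [512.3, -152.1, 359.6]
tcp_rot: [0.137, 1.551, -0.118]
contact_force: [0.6, 0.8, -1.1]
opening: 11.5
```

```bash
sed -i 's/515.3,-154.5,108/515.5,-153.5,108/' h.py; python3 -c "
from h import *;toKH(350,8)"
```

```text
t 9.3 p [ 512.3 -152.1  359.6] yaw -9.35 d [-0.9 -0.6 -9.6] dyaw -0.05 F [ 0.6  0.8 -1.1] open 11.5 down [ 0.017  0.011 -1.   ]
[[[1.2,-0.1,-0.1],np.float64(0.01)],[[1.2,-0.1,-0.1],np.float64(0.01)],[[1.2,-0.1,-0.1],np.float64(0.01)],[[1.2,-0.1,-0.1],np.float64(0.01)],[[1.2,-0.1,-0.1],np.float64(0.01)],[[1.2,-0.1,-0.1],np.float64(0.01)],[[1.2,-0.1,-0.1],np.float64(0.01)],[[1.2,-0.1,-0.1],np.float64(0.01)]]
```

Call:
{"api": "servo_tool", "payload": {
  "increments": [
    [[2, -0.2, -0.2], 0],
    [[2, -0.2, -0.2], 0],
    [[2, -0.1, -0.2], 0],
    [[2, 0, 0], 0],
    [[1.5, 0, 0], 0],
    [[1.5, 0, 0], 0],
    [[1, 0, 0], 0],
    [[0, 0, 0], 0]
  ]
}}

```text
time: 9.97
position: [511.8, -152.6, 346.2]
tcp_rot: [0.137, 1.551, -0.118]
contact_force: [0.3, 0.3, -1.0]
opening: 12.0
```

```bash
python3 -c "
from h import *;toKH(330,8,L=228);print(robot.sense()['wrist_torque'])"
```

```text
t 9.97 p [ 511.8 -152.6  346.2] yaw -9.36 d [ -0.2  -0.1 -16.2] dyaw -0.04 F [ 0.3  0.3 -1. ] open 12.0 down [ 0.017  0.011 -1.   ]
[[[2.0,-0.0,-0.1],np.float64(0.01)],[[2.0,-0.0,-0.1],np.float64(0.01)],[[2.0,-0.0,-0.1],np.float64(0.01)],[[2.0,-0.0,-0.1],np.float64(0.01)],[[2.0,-0.0,-0.1],np.float64(0.01)],[[2.0,-0.0,-0.1],np.float64(0.01)],[[2.0,-0.0,-0.1],np.float64(0.01)],[[2.0,-0.0,-0.1],np.float64(0.01)]]
[-0.05878441  0.03636379  0.00015302]
```

Call:
{"api": "servo_tool", "payload": {
  "increments": [
    [[2, 0, 0], 0],
    [[2, 0, 0], 0],
    [[2, 0, 0], 0],
    [[2, 0, 0], 0],
    [[2, 0, 0], 0],
    [[1.5, 0, 0], 0],
    [[1, 0, 0], 0],
    [[0, 0, 0], 0]
  ]
}}

```text
time: 10.63
position: [512.1, -152.4, 332.4]
tcp_rot: [0.137, 1.551, -0.118]
contact_force: [-0.2, -0.7, -1.6]
opening: 11.8
```

```bash
python3 -c "
from h import *;toKH(328,8,L=222);print(robot.sense()['wrist_torque'])"
```

```text
t 10.63 p [ 512.1 -152.4  332.4] yaw -9.35 d [-0.4 -0.2 -4.4] dyaw -0.05 F [-0.2 -0.7 -1.6] open 11.8 down [ 0.017  0.011 -1.   ]
[[[0.5,-0.0,-0.1],np.float64(0.01)],[[0.5,-0.0,-0.1],np.float64(0.01)],[[0.5,-0.0,-0.1],np.float64(0.01)],[[0.5,-0.0,-0.1],np.float64(0.01)],[[0.5,-0.0,-0.1],np.float64(0.01)],[[0.5,-0.0,-0.1],np.float64(0.01)],[[0.5,-0.0,-0.1],np.float64(0.01)],[[0.5,-0.0,-0.1],np.float64(0.01)]]
[-0.14234562  0.06075235 -0.00766686]
```

Nearly home with no contact force. I'll press until the collar seats.

Call:
{"api": "servo_tool", "payload": {
  "increments": [
    [[1, 0, 0], 0],
    [[1, 0, 0], 0],
    [[1, 0, 0], 0],
    [[1, 0, 0], 0],
    [[1, 0, 0], 0],
    [[1, 0, 0], 0],
    [[1, 0, 0], 0],
    [[1, 0, 0], 0]
  ]
}}

```text
time: 11.3
position: [512.1, -152.3, 327.9]
tcp_rot: [0.136, 1.549, -0.119]
contact_force: [-1.2, 0.6, 6.1]
opening: 11.5
```

```bash
python3 -c "
from h import *;toKH(328,8,L=222);print(robot.sense()['wrist_torque'])"
```

```text
t 11.3 p [ 512.1 -152.3  327.9] yaw -9.34 d [-0.8 -0.1  0.1] dyaw -0.06 F [-1.2  0.6  6.1] open 11.5 down [ 0.019  0.009 -1.   ]
[[[-0.0,-0.0,-0.1],np.float64(0.01)],[[-0.0,-0.0,-0.1],np.float64(0.01)],[[-0.0,-0.0,-0.1],np.float64(0.01)],[[-0.0,-0.0,-0.1],np.float64(0.01)],[[-0.0,-0.0,-0.1],np.float64(0.01)],[[-0.0,-0.0,-0.1],np.float64(0.01)],[[-0.0,-0.0,-0.1],np.float64(0.01)],[[-0.0,-0.0,-0.1],np.float64(0.01)]]
[0.11358058 0.5875114  0.01152639]
```

Seated: collar height 328 matches and there is 6 N of contact. Turning clockwise about the key's axis.

Call:
{"api": "servo_tool", "payload": {
  "increments": [
    [[0.2, 0, 0.2], 4],
    [[0.2, 0, 0.2], 4],
    [[0.2, 0, 0.2], 4],
    [[0.2, 0, 0.2], 4],
    [[0.2, 0, 0.2], 4],
    [[0.2, 0, 0.2], 4],
    [[0.2, 0, 0.2], 4],
    [[0.2, 0, 0.2], 4]
  ]
}}

```text
time: 11.97
position: [511.1, -152.2, 327.9]
tcp_rot: [0.592, 1.483, -0.571]
contact_force: [-1.7, -0.5, 2.6]
opening: 11.6
```

```bash
python3 -c "
from h import *;toKH(328,8,yaw=-99.4,L=220);print(robot.sense()['wrist_torque'])"
```

```text
t 11.97 p [ 511.1 -152.2  327.9] yaw -42.64 d [ 3.3 -0.6  0.1] dyaw -56.76 F [-1.7 -0.5  2.6] open 11.6 down [ 0.013  0.009 -1.   ]
[[[-0.0,0.2,0.4],np.float64(7.1)],[[-0.0,0.3,0.3],np.float64(7.1)],[[-0.0,0.3,0.3],np.float64(7.1)],[[-0.0,0.3,0.3],np.float64(7.1)],[[-0.0,0.4,0.2],np.float64(7.1)],[[-0.0,0.4,0.2],np.float64(7.1)],[[-0.0,0.4,0.1],np.float64(7.1)],[[-0.0,0.4,0.1],np.float64(7.1)]]
[-0.07153547  0.46887724  0.09299638]
```

Call:
{"api": "servo_tool", "payload": {
  "increments": [
    [[0.2, 0.2, 0.6], 4],
    [[0.2, 0.2, 0.6], 4],
    [[0.2, 0.3, 0.6], 4],
    [[0.2, 0.3, 0.6], 4],
    [[0.2, 0.3, 0.5], 4],
    [[0.2, 0.3, 0.5], 4],
    [[0.2, 0.3, 0.4], 4],
    [[0.2, 0.3, 0.4], 4]
  ]
}}

```text
time: 12.63
position: [513.0, -153.6, 327.9]
tcp_rot: [1.039, 1.316, -1.019]
contact_force: [-0.7, -0.3, 1.7]
opening: 11.8
```

```bash
python3 -c "
from h import *;toKH(328,8,yaw=-99.4,L=220);print(robot.sense()['wrist_torque'])"
```

```text
t 12.63 p [ 513.  -153.6  327.9] yaw -76.09 d [ 4.1 -0.9  0.1] dyaw -23.31 F [-0.7 -0.3  1.7] open 11.8 down [ 0.006  0.01  -1.   ]
[[[-0.0,0.5,0.2],np.float64(2.91)],[[-0.0,0.5,0.2],np.float64(2.91)],[[-0.0,0.5,0.2],np.float64(2.91)],[[-0.0,0.5,0.2],np.float64(2.91)],[[-0.0,0.5,0.1],np.float64(2.91)],[[-0.0,0.5,0.1],np.float64(2.91)],[[-0.0,0.5,0.1],np.float64(2.91)],[[-0.0,0.5,0.1],np.float64(2.91)]]
[-0.23392323  0.41752573 -0.04415083]
```

Call:
{"api": "servo_tool", "payload": {
  "increments": [
    [[0.2, 0.6, 0.2], 3.5],
    [[0.2, 0.6, 0.2], 3.5],
    [[0.2, 0.6, 0.2], 3.5],
    [[0.2, 0.6, 0.2], 3.5],
    [[0.2, 0.6, 0.2], 3.5],
    [[0.1, 0.6, 0.1], 3],
    [[0, 0.4, 0], 2],
    [[0, 0, 0], 0]
  ]
}}

```text
time: 13.3
position: [515.5, -154.1, 327.9]
tcp_rot: [1.342, 1.131, -1.328]
contact_force: [-0.1, 0.0, 0.1]
opening: 11.8
```

```bash
python3 -c "
from h import *;toKH(328,8,yaw=-99.4,L=220);print(robot.sense()['wrist_torque'],robot.sense()['q'])"
```

```text
t 13.3 p [ 515.5 -154.1  327.9] yaw -99.77 d [ 2.9 -1.7  0.1] dyaw 0.37 F [-0.1  0.   0.1] open 11.8 down [ 0.002  0.01  -1.   ]
[[[-0.0,0.4,0.2],np.float64(-0.05)],[[-0.0,0.4,0.2],np.float64(-0.05)],[[-0.0,0.4,0.2],np.float64(-0.05)],[[-0.0,0.4,0.2],np.float64(-0.05)],[[-0.0,0.4,0.2],np.float64(-0.05)],[[-0.0,0.4,0.2],np.float64(-0.05)],[[-0.0,0.4,0.2],np.float64(-0.05)],[[-0.0,0.4,0.2],np.float64(-0.05)]]
[0.02027127 0.23323939 0.03210861] [-0.42347025  0.27647062  1.70524846  0.01103428  1.16256645  1.31347356]
```

Turned 90°. Release and rise.

Call:
{"api": "servo_tool", "payload": {
  "increments": [
    [[0, 0, 0], 0],
    [[0, 0, 0], 0],
    [[0, 0, 0], 0],
    [[0, 0, 0], 0],
    [[0, 0, 0], 0],
    [[-4, 0, 0], 0],
    [[-10, 0, 0], 0],
    [[-15, 0, 0], 0]
  ],
  "gripper": 0.5
}}

```text
time: 13.97
position: [515.0, -154.3, 355.8]
tcp_rot: [1.339, 1.137, -1.328]
contact_force: [0.7, 0.0, 0.4]
opening: 47.1
```

Call:
{"api": "servo_tool", "payload": {
  "increments": [
    [[-20, 0, 0], 0],
    [[-20, 0, 0], 0],
    [[-20, 0, 0], 0],
    [[-10, 0, 0], 0],
    [[-5, 0, 0], 0],
    [[0, 0, 0], 0],
    [[0, 0, 0], 0],
    [[0, 0, 0], 0]
  ]
}}

```text
time: 14.63
position: [515.0, -155.2, 442.5]
tcp_rot: [1.34, 1.128, -1.322]
contact_force: [-0.6, -0.6, 0.4]
opening: 46.7
```

Run:
```python
from h import *
x=[]
im,d,P,K,T=cam("scene");x.append(cv2.resize(im[115:215,205:305],(400,400),interpolation=cv2.INTER_CUBIC))
im,d,P,K,T=cam("wrist");x.append(cv2.resize(im,(533,400))[:,66:466]);save(np.hstack(x),"v4.png")
m=(np.hypot(P[...,0]-516,P[...,1]+154)<45)&(P[...,2]>165)&(P[...,2]<190)
print(m.sum(),P[m].mean(0),cv2.minAreaRect(P[m][:,:2].astype(np.float32)),P[m][:,2].max())
r=search_frame("wrist","lid_bar");print(r)
m=(abs(P[...,0]-541)<60)&(abs(P[...,1]-6)<60)&(P[...,2]>122)&(P[...,2]<135)
print("bar",m.sum(),cv2.minAreaRect(P[m][:,:2].astype(np.float32)) if m.sum() else 0)
plan(540,-40,400,-99.4,8)
```

```text
589 [ 517.87206892 -152.58051448  176.74368276] ((515.219482421875, -152.12770080566406), (11.242813110351562, 51.125038146972656), 80.18730163574219) 181.14953113797304
[{'location': [186.4, 141.6], 'confidence': 0.69}, {'location': [196.8, 255.8], 'confidence': 0.38}]
bar 1117 ((542.4813232421875, 5.182109832763672), (15.94449520111084, 88.68451690673828), 80.57582092285156)
t 14.78 p [ 514.9 -155.1  441.8] yaw -99.54 d [ 25.1 115.1 -41.8] dyaw 0.14 F [ 0.6 -0.5 -0.1] open 47.1 down [ 0.005  0.009 -1.   ]
[[[5.4,0.7,-14.7],np.float64(-0.02)],[[5.4,0.7,-14.7],np.float64(-0.02)],[[5.4,0.7,-14.7],np.float64(-0.02)],[[5.4,0.7,-14.7],np.float64(-0.02)],[[5.4,0.7,-14.7],np.float64(-0.02)],[[5.4,0.7,-14.7],np.float64(-0.02)],[[5.4,0.7,-14.7],np.float64(-0.02)],[[5.4,0.7,-14.7],np.float64(-0.02)]]
```

View pics/v4.png

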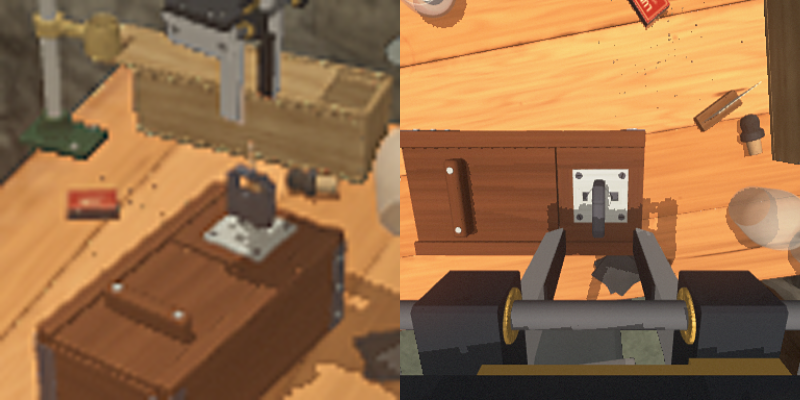

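The scene half shows the key upright, seated and crosswise on the plate at (250,195). The wrist half shows it at (600,205), with the slot ends visible on both sides and the bar at (460,198). Next I go behind the bar with closed fingers.

Call:
{"api": "servo_tool", "payload": {
  "increments": [
    [[5, 0.3, -13], 0],
    [[5, 0.3, -15], 0],
    [[5, 0.3, -16], 0],
    [[5, 0.3, -17], 0],
    [[5, 0.3, -17], 0],
    [[5, 0.3, -16], 0],
    [[5, 0.3, -14], 0],
    [[5, 0.3, -8], 0]
  ],
  "gripper": 1
}}

```text
time: 15.45
position: [536.9, -32.1, 394.7]
tcp_rot: [1.343, 1.137, -1.332]
contact_force: [0.9, 0.3, 1.3]
opening: 0.5
```

```bash
python3 -c "
from h import *;plan(535,-36,314,-99.4,8)"
```

```text
t 15.45 p [536.9 -32.1 394.7] yaw -99.82 d [ -1.9  -3.9 -80.7] dyaw 0.42 F [0.9 0.3 1.3] open 0.5 down [-0.004  0.014 -1.   ]
[[[10.1,-0.1,0.7],np.float64(-0.05)],[[10.1,-0.1,0.7],np.float64(-0.05)],[[10.1,-0.1,0.7],np.float64(-0.05)],[[10.1,-0.1,0.7],np.float64(-0.05)],[[10.1,-0.1,0.7],np.float64(-0.05)],[[10.1,-0.1,0.7],np.float64(-0.05)],[[10.1,-0.1,0.7],np.float64(-0.05)],[[10.1,-0.1,0.7],np.float64(-0.05)]]
```

Call:
{"api": "servo_tool", "payload": {
  "increments": [
    [[9, 0, 2], 0],
    [[10, 0, 2], 0],
    [[11, 0, 1.5], 0],
    [[11, 0, 1.5], 0],
    [[11, 0, 1], 0],
    [[10, 0, 0.5], 0],
    [[7, 0, 0], 0],
    [[2, 0, 0], 0]
  ]
}}

```text
time: 16.12
position: [532.7, -40.4, 312.6]
tcp_rot: [1.337, 1.144, -1.338]
contact_force: [0.0, -0.7, -0.7]
opening: 0.5
```

```bash
python3 -c "
from h import *;plan(535,-36,314,-99.4,8)"
```

```text
t 16.12 p [532.7 -40.4 312.6] yaw -99.76 d [2.3 4.4 1.4] dyaw 0.36 F [ 0.  -0.7 -0.7] open 0.5 down [-0.012  0.014 -1.   ]
[[[-0.2,0.2,-0.6],np.float64(-0.05)],[[-0.2,0.2,-0.6],np.float64(-0.05)],[[-0.2,0.2,-0.6],np.float64(-0.05)],[[-0.2,0.2,-0.6],np.float64(-0.05)],[[-0.2,0.2,-0.6],np.float64(-0.05)],[[-0.2,0.2,-0.6],np.float64(-0.05)],[[-0.2,0.2,-0.6],np.float64(-0.05)],[[-0.2,0.2,-0.6],np.float64(-0.05)]]
```

Call:
{"api": "servo_tool", "payload": {
  "increments": [
    [[0, 0.6, -6], 0],
    [[0, 0.6, -6], 0],
    [[0, 0.6, -6], 0],
    [[0, 0.6, -8], 0],
    [[0, 0.6, -10], 0],
    [[0, 0.6, -10], 0],
    [[0, 0.6, -10], 0],
    [[0, 0.6, -10], 0]
  ]
}}

```text
time: 16.78
position: [548.1, 26.4, 312.5]
tcp_rot: [1.33, 1.143, -1.347]
contact_force: [-2.0, -3.7, -0.8]
opening: 0.5
```

```bash
python3 -c "
from h import *;plan(561,104,314,-99.4,8)"
```

```text
t 16.78 p [548.1  26.4 312.5] yaw -99.82 d [12.9 77.6  1.5] dyaw 0.42 F [-2.  -3.7 -0.8] open 0.5 down [-0.019  0.008 -1.   ]
[[[-0.2,-0.1,-9.8],np.float64(-0.05)],[[-0.2,-0.1,-9.8],np.float64(-0.05)],[[-0.2,-0.0,-9.8],np.float64(-0.05)],[[-0.2,-0.0,-9.8],np.float64(-0.05)],[[-0.2,-0.0,-9.8],np.float64(-0.05)],[[-0.2,-0.0,-9.8],np.float64(-0.05)],[[-0.2,-0.0,-9.8],np.float64(-0.05)],[[-0.2,-0.0,-9.8],np.float64(-0.05)]]
```

The lid is sliding (about 4 N). Continuing.

Call:
{"api": "servo_tool", "payload": {
  "increments": [
    [[-0.1, 0, -10], 0],
    [[-0.1, 0, -10], 0],
    [[-0.1, 0, -10], 0],
    [[-0.1, 0, -10], 0],
    [[-0.1, 0, -9], 0],
    [[-0.1, 0, -6], 0],
    [[-0.1, 0, -5], 0],
    [[-0.1, 0, -4], 0]
  ]
}}

```text
time: 17.45
position: [560.2, 98.9, 312.9]
tcp_rot: [1.326, 1.144, -1.344]
contact_force: [-0.5, -3.2, -2.4]
opening: 0.4
```

```bash
python3 -c "
from h import *;plan(561,104,314,-99.4,8)"
```

```text
t 17.45 p [560.2  98.9 312.9] yaw -99.61 d [0.8 5.1 1.1] dyaw 0.21 F [-0.5 -3.2 -2.4] open 0.4 down [-0.02   0.007 -1.   ]
[[[-0.1,-0.0,-0.6],np.float64(-0.03)],[[-0.1,-0.0,-0.6],np.float64(-0.03)],[[-0.1,-0.0,-0.6],np.float64(-0.03)],[[-0.1,-0.0,-0.6],np.float64(-0.03)],[[-0.1,-0.0,-0.6],np.float64(-0.03)],[[-0.1,-0.0,-0.6],np.float64(-0.03)],[[-0.1,-0.0,-0.6],np.float64(-0.03)],[[-0.1,-0.0,-0.6],np.float64(-0.03)]]
```

Call:
{"api": "servo_tool", "payload": {
  "increments": [
    [[0, 0, -1.5], 0],
    [[0, 0, -1.5], 0],
    [[0, 0, -1.5], 0],
    [[0, 0, -1.5], 0],
    [[0, 0, -1.5], 0],
    [[0, 0, -1.5], 0],
    [[0, 0, -1.5], 0],
    [[0, 0, -1.5], 0]
  ]
}}

```text
time: 18.12
position: [561.7, 106.3, 313.3]
tcp_rot: [1.315, 1.135, -1.352]
contact_force: [-0.6, -5.2, -1.8]
opening: 0.4
```

```bash
python3 -c "
from h import *;plan(561,104,314,-99.4,8)"
```

```text
t 18.12 p [561.7 106.3 313.3] yaw -99.59 d [-0.7 -2.3  0.7] dyaw 0.19 F [-0.6 -5.2 -1.8] open 0.4 down [-0.023 -0.007 -1.   ]
[[[-0.1,-0.0,0.3],np.float64(-0.02)],[[-0.1,-0.0,0.3],np.float64(-0.02)],[[-0.1,-0.0,0.3],np.float64(-0.02)],[[-0.1,-0.0,0.3],np.float64(-0.02)],[[-0.1,-0.0,0.3],np.float64(-0.02)],[[-0.1,-0.0,0.3],np.float64(-0.02)],[[-0.1,-0.0,0.3],np.float64(-0.02)],[[-0.1,-0.0,0.3],np.float64(-0.02)]]
```

Call:
{"api": "servo_tool", "payload": {
  "increments": [
    [[0, 0, -2], 0],
    [[0, 0, -3], 0],
    [[0, 0, -4], 0],
    [[0, 0, -4], 0],
    [[0, 0, -4], 0],
    [[0, 0, -4], 0],
    [[0, 0, -4], 0],
    [[0, 0, -4], 0]
  ]
}}

```text
time: 18.78
position: [564.0, 116.0, 313.5]
tcp_rot: [1.269, 1.102, -1.381]
contact_force: [-1.9, -10.8, -0.0]
opening: 0.5
```

Run:
```python
from h import *
plan(555,80,314,-99.4,8)
im,d,P,K,T=cam("scene")
m=(abs(P[...,0]-560)<80)&(abs(P[...,1]-122)<50)&(P[...,2]>118)&(P[...,2]<136)
print("bar",m.sum(),P[m].mean(0))
```

```text
t 18.78 p [564.  116.  313.5] yaw -99.45 d [ -9.  -36.    0.5] dyaw 0.05 F [ -1.9 -10.8  -0. ] open 0.5 down [-0.035 -0.058 -0.998]
[[[0.2,-0.4,4.6],np.float64(-0.01)],[[0.2,-0.4,4.6],np.float64(-0.01)],[[0.2,-0.4,4.6],np.float64(-0.01)],[[0.2,-0.4,4.6],np.float64(-0.01)],[[0.2,-0.4,4.6],np.float64(-0.01)],[[0.2,-0.4,4.6],np.float64(-0.01)],[[0.2,-0.4,4.6],np.float64(-0.01)],[[0.2,-0.4,4.6],np.float64(-0.01)]]
bar 150 [558.75934899 124.19950173 126.66157405]
```

The tip stayed at y≈105 while force rose to 11 N and the wrist tilted, so the lid is at its stop. Backing off and rising.

Call:
{"api": "servo_tool", "payload": {
  "increments": [
    [[0, 0, 4], 0],
    [[0, 0, 5], 0],
    [[0, 0, 5], 0],
    [[0, 0, 5], 0],
    [[-5, 0, 3], 0],
    [[-15, 0, 0], 0],
    [[-20, 0, 0], 0],
    [[-25, 0, 0], 0]
  ]
}}

```text
time: 19.5
position: [562.0, 96.0, 379.7]
tcp_rot: [1.277, 1.109, -1.384]
contact_force: [-0.2, -0.3, -0.1]
opening: 0.4
```

Call:
{"api": "servo_tool", "payload": {
  "increments": [
    [[-25, 0, 0], 0],
    [[-25, 0, 0], 0],
    [[-20, 0, 0], 0],
    [[-15, 0, 0], 0],
    [[-8, 0, 0], 0],
    [[0, 0, 0], 0],
    [[0, 0, 0], 0],
    [[0, 0, 0], 0]
  ]
}}

```text
time: 20.17
position: [565.1, 100.7, 485.7]
tcp_rot: [1.291, 1.104, -1.37]
contact_force: [0.7, 0.0, -0.1]
opening: 0.5
```

Run:
```python
from h import *
plan(555,80,430,-99.4,8)
for n in("top","scene","wrist"):
    im,d,P,K,T=cam(n)
    if n=="scene": save(im,"end.png",(60,260,150,410),3)
    m=(abs(P[...,0]-560)<80)&(abs(P[...,1]-122)<50)&(P[...,2]>120)&(P[...,2]<136)
    print(n,"bar",m.sum(),cv2.minAreaRect(P[m][:,:2].astype(np.float32)) if m.sum()>3 else 0)
    m=(np.hypot(P[...,0]-516,P[...,1]+154)<45)&(P[...,2]>165)&(P[...,2]<190)
    print(n,"key",m.sum(),cv2.minAreaRect(P[m][:,:2].astype(np.float32)) if m.sum()>3 else 0,P[m][:,2].max() if m.sum() else 0)
```

```text
t 20.17 p [565.1 100.7 485.7] yaw -99.82 d [-10.1 -20.7 -55.7] dyaw 0.42 F [ 0.7  0.  -0.1] open 0.5 down [-0.023 -0.043 -0.999]
[[[7.1,-0.7,2.4],np.float64(-0.05)],[[7.1,-0.7,2.4],np.float64(-0.05)],[[7.1,-0.7,2.4],np.float64(-0.05)],[[7.1,-0.7,2.4],np.float64(-0.05)],[[7.1,-0.7,2.4],np.float64(-0.05)],[[7.1,-0.7,2.4],np.float64(-0.05)],[[7.1,-0.7,2.4],np.float64(-0.05)],[[7.1,-0.7,2.4],np.float64(-0.05)]]
top bar 63 ((540.877685546875, 125.50531768798828), (15.894205093383789, 52.327823638916016), 82.69715118408203)
top key 47 ((512.1845092773438, -153.1409912109375), (11.552667617797852, 50.46388244628906), 79.4662094116211) 181.85400656884462
scene bar 111 ((563.7120361328125, 125.08663940429688), (19.705305099487305, 89.2985610961914), 79.54830932617188)
scene key 44 ((512.539794921875, -149.42431640625), (17.34054946899414, 49.70103454589844), 83.6029052734375) 184.4322969779298
wrist bar 821 ((561.5489501953125, 124.46726989746094), (16.07899284362793, 90.2566146850586), 80.5782241821289)
wrist key 567 ((514.7777709960938, -151.03475952148438), (12.723506927490234, 51.78710174560547), 79.55706787109375) 180.88173339451754
```

View pics/end.png

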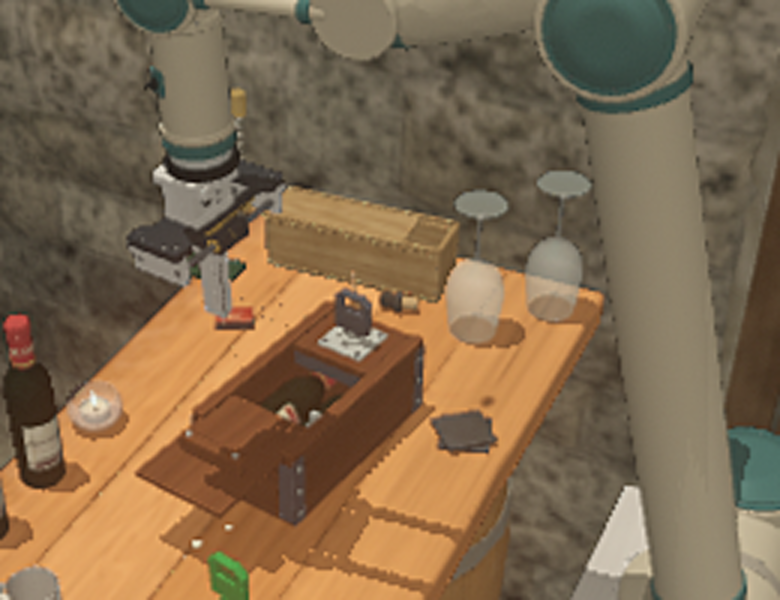

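The lid stands open, with a bottle visible inside at (300,400). The key is upright in the lock at (353,312), the glasses at (475,300) and (553,280) are standing, and the arm is clear. Wrist readings put the bar 121 mm further along.

```bash
python3 -c "
from h import *
s=robot.sense();print(s['contact_force'],max(abs(np.array(s['qvel']))))
print(robot.sign_off())"
```

```text
[-0.14208797 -0.17230347  0.57695043] 0.002145375866891311
the job is handed in; nothing more can be done
None
```

The job is done and handed in at about 20 s of the 61 s allowed. I took the dark key from its block, pushed it home in the keyhole, turned it 90° clockwise and let go. Then I pushed the lid open by its cross bar with the fingers closed.

- **Key fully home:** the collar seated at the expected height with about 6 N of contact.
- **Lid fully open:** the wrist camera put the bar 121 mm from its shut position, against 120 mm of travel. Force rose to about 11 N at the stop.
- **Key left standing:** it is still upright and crosswise in the lock, with the top of its handle at about 180 mm.
- **Glass and tankard:** the glasses are standing in the last picture. The tankard stood upright in the earlier views, and only part of a grey cup is visible at the edge of the last one. The arm stayed high whenever it passed near it.
- **Robot clear:** the arm was still and touching nothing when I handed in.

**Small disagreements:**
- The top camera's final bar centre (about 541, 125) was off in x because the arm hid part of the bar; the scene and wrist cameras agreed with each other.
- The tool drifted by 1 to 3° of tilt during the moves. I corrected for this up to and during the insertion, and it caused no force beyond about 11 N.

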